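Lock the sharps box with its L-slot bolt

ROBOT

A 6-joint arm with a two-finger parallel gripper is mounted at the origin on the work surface. World frame = base frame: x ahead of the robot, y to its left, z up, the work surface at z = 0. Lengths are in m, angles in rad, forces in N, time in s.
With the tool pointing down it reaches from about 0.25 to 0.8 m from the base axis. Payload 3.9 kg.
Tool frame: the origin (TCP) lies at the very end of the fingers, on their centre line; the grasp point (between the pads) lies 19 mm behind it (arm.grip_point_offset is the distance from the TCP to the grasp point, in m); z points along the fingers, y is the direction in which the jaws open and shut (so a half turn about z gives the same grasp; the last joint's range is limited). The gripper opens to 85 mm and grips with 20 to 120 N. Pads are 22 mm wide; open, the fingers measure 114 mm over their backs; the gripper's body (76 mm by 85 mm) begins 54 mm behind the grasp point. The pads swing forward as they close: fully open they stand 13 mm farther back than shut.
Start: joints at [1.229, 0.26, -0.138, 1.173, 0, 1.571], TCP at [0.176, 0.495, 0.231] pointing down, gripper open.
Joint ranges: [-2.78, 2.78], [-0.83, 1.72], [-1.28, 1.37], [-1.9, 2.12], [-1.57, 1.48], [-3.14, 3.14]. Speed limits (rad/s): [2.57, 2.57, 3.14, 3.14, 3.14, 3.14].

INTERFACE

Orientations are given as [roll, pitch, yaw] about the fixed x, y, z axes, in that order (R = Rz(yaw) Ry(pitch) Rx(roll)).
In Python, from plant import arm gives the robot as it stands.
- The arm moves only by the tool arm_command, never from a script. Its argument "motion" is a list of rows, each an object of numbers: "dx", "dy", "dz": the shift along the tool's x, y, z in cm; "rx", "ry", "rz": the turn, a rotation vector about the tool's x, y, z in rad. In form: [{"dx": .., "dy": .., "dz": .., "rx": .., "ry": .., "rz": ..}, ...]. A call has 1 to 10 rows; each row shifts and turns the commanded pose from where the row before left it, along the tool's axes as they then stand; what a row does not reach is not made up. A row lasts 1/8 s, in which the tool goes at most 62.5 mm and 10.7 degrees, less where a joint would pass 70% of its speed; a pose out of reach is approached as far as the arm can. A call is refused whole if a number of a shift passes 6.25 or a number of a turn 0.188, either way. A call with a gripper value outside its range is refused whole. "hand" is the opening in per cent of the stroke, from 0 (shut) to 100 (fully open), set as the call begins (left out, the last holds). The fingers move at their own pace and stop on an object; "force" is the grip in N (left out, the last holds). Time passes only in rows, so rows that do not move let the fingers close. It gives the time, the measured TCP pose, the force and the opening at its end, in the units of the state.
- arm.read_state(): the state, without advancing time (a new reading comes with each control period).
- arm.get_image(name): name is "side" or "top"; returns the picture (384x512x3 uint8, red, green, blue); there is no depth.
- arm.get_calibration(name): a dict with "K" (3x3 intrinsics, pixels), "distortion" ([k1, k2, p1, p2, k3] as OpenCV has them; the pictures are not rectified), "world_from_camera" (4x4, takes a point from camera to world coordinates). Camera axes: x right, y up, looking along -z (the intrinsics and any distortion apply to the point x, -y, -z); pixel columns grow to the right and rows downward; lengths in m; the calibration is good to about 2 mm. A picture is of the moment at which its call begins. get_calibration takes no time and is no camera call.
- arm.job_done(): hands the job in, once; it reports no verdict.
The state is a dict: "clock": time; "qpos": joint angles; "joint_velocities": joint speeds; "tau": joint torques, N m; "tool_pos": TCP position; "ee_rot": TCP orientation; "wrist_force": force on the tool from outside, world axes, zero at the start; "wrist_torque": the same for the moment, N m; "gripper_width": finger opening in m.
Only numpy, scipy, OpenCV 4.12 (cv2) and the standard library are available. Lean on these libraries where they do the work, as an engineer would, in place of code of your own. Each camera call takes 0.05 s, during which the arm holds its last target. There are 200 camera calls.

TASK

Lock the white sharps box: with the fingertips or the outside of the fingers, push the knob on its lid along the long leg of the L-shaped slot to the corner, then along the short leg fully home to its end, and leave it there. Only push the knob: do not take it between the fingers and do not pull it up. Leave the jars, lid, scissors, cup, carton and spoon where they are.

Things in the scene. Friction and masses are not known exactly. Their poses are not given: they have to be found in the camera images.
- sharps_box: flat white steel box in which scissors and knives are locked away, 226 mm (x) x 306 mm (y) x 60 mm high, fixed to the table; origin at the centre of its underside, z up. On its lid sits an aluminium lock case, 130 mm (x from -65 to 65 mm) x 150 mm (y from -70 to 80 mm), its flat top 88 mm above the table, with an L-shaped slot 16 mm wide cut in it. At the box's -y end a small keeper bracket, 75 mm high, receives the bolt. Nothing on the box but the knob is higher than 90 mm
- knob_top (a point): centre of the top face of the round steel bolt knob that rides in the slot, 120 mm above the table. The knob is 26 mm across and upright, its side reaches from 95 mm to 118 mm above the table (a 4 mm gap lies between its underside and the lock case); it stands on a 12 mm steel pin that runs in the slot. About 2 N of sideways push moves it (more when quick), it stays where it is left
- slot_start (a point): centre of the slot's open end, where the long leg begins, on the top face of the lock case (88 mm above the table). With the pin here the knob's centre stands over this point (the same for the next two)
- slot_corner (a point): the slot's corner, on the same face: 70 mm from slot_start along the box's -y; end of the long leg and start of the short leg
- slot_end (a point): the slot's locked end, on the same face: 35 mm from slot_corner along the box's +x; end of the short leg
- bolt_throw (a joint): how far the knob has gone along the long leg, m: 0 at slot_start, 0.070 at the corner (hard stop), grows along the box's -y. In the short leg it stays between 0.068 and 0.070
- bolt_side (a joint): how far the knob has gone along the short leg, m: 0 in the long leg (up to 0.002 of play), 0.035 at slot_end (hard stop), grows along the box's +x; the slot's wall blocks it until bolt_throw is over about 0.066
- knob_pull (a joint): how far the knob has been pulled up off its seat against its spring, m: 0 seated, 0.012 at most; 4 N lifts it off, 400 N/m
- jar_capped: screw-capped glass preserving jar filled with lime slices, 80 mm across, 140 mm high; origin at the underside (bystander, loose)
- jar_open: the same jar without a cap, 80 mm across, 136 mm high; origin at the underside (bystander, loose)
- jar_lid: loose green screw lid lying flat, 72 mm across, 14 mm high; origin at the underside (bystander, loose)
- scissors: kitchen scissors lying flat, 175 mm long along x (blades to +x), 70 mm wide, 11 mm high; origin at the underside (bystander, loose)
- cup: white handleless cup, 76 mm across, 80 mm high; origin at the underside (bystander, loose)
- carton: white and blue upright sugar carton, 60 x 100 x 140 mm; origin at the underside (bystander, loose)
- spoon: steel spoon lying along its x axis, about 200 mm long; origin at the underside (bystander, loose)

How it is judged:
By the outcome, as a careful person would: the job done as asked, in the order asked, and still so for the second after the job is handed in, with the robot touching nothing.
It also fails if it takes over 38 s, if anything falls off the work surface, if the arm or the gripper's body presses on something with over 40 N, if the wrist force passes 120 N, or if a joint passes its speed limit or range.

## Working session

There is one attempt and no reset: what is moved stays moved. The work goes in short steps, Python scripts to look and compute and a tool call to move; the robot and the scene stay as the last step left them, time stands still between calls to the robot, and variables do not carry over. Pictures are saved under pics/ and viewed, about 8 in all and at most 12, crops included, and the job is handed in when it is done.

Besides the shell and the picture viewer there is one more tool, called after "Emit:" as a command line: name --argument value ..., lists and objects as JSON in quotes. arm_command: Moves the arm, as the interface text tells. Its arguments: {"type":"object","properties":{"motion":{"type":"array"},"hand":{"type":"number"},"force":{"type":"number"}},"required":["motion"]}

```bash
mkdir -p pics
python3 - <<'E'
from plant import arm
import cv2
for n in("top","side"):
    cv2.imwrite(f"pics/{n}0.png",cv2.cvtColor(arm.get_image(n),cv2.COLOR_RGB2BGR))
    c=arm.get_calibration(n);print(c)
print(arm.read_state())
E
```

```text
{'K': array([[375.14448511,   0.        , 253.81428653],
       [  0.        , 375.14448511, 193.82721396],
       [  0.        ,   0.        ,   1.        ]]), 'distortion': array([-0.0697262,  0.       ,  0.       ,  0.       ,  0.       ]), 'world_from_camera': array([[-0.01794551,  0.99568361, -0.09106103,  0.50155966],
       [-0.99978956, -0.01696465,  0.01153416,  0.00532806],
       [ 0.00993955,  0.09124885,  0.99577852,  1.18931755],
       [ 0.        ,  0.        ,  0.        ,  1.        ]])}
{'K': array([[453.67836279,   0.        , 249.86839106],
       [  0.        , 453.67836279, 190.77208854],
       [  0.        ,   0.        ,   1.        ]]), 'distortion': array([-0.02215713,  0.        ,  0.        ,  0.        ,  0.        ]), 'world_from_camera': array([[ 0.9887208 ,  0.10242388, -0.10927271,  0.43916269],
       [-0.14956722,  0.63724959, -0.75600437, -1.17406528],
       [-0.00779891,  0.76382086,  0.64538118,  1.12101419],
       [ 0.        ,  0.        ,  0.        ,  1.        ]])}
{'clock': 0.1, 'qpos': array([ 1.22900303e+00,  2.60607562e-01, -1.39249293e-01,  1.17267441e+00,
       -2.88666699e-05,  1.57077489e+00]), 'joint_velocities': array([ 0.0012265 , -0.00231411,  0.00441729, -0.00021012,  0.00121036,
        0.0011342 ]), 'tau': array([-2.13270200e-04, -4.06507409e+01,  2.54527348e+01,  1.00574797e-02,
       -1.43215946e-06, -1.00768972e-05]), 'tool_pos': array([0.17577371, 0.49405761, 0.23055027]), 'ee_rot': array([-3.13985772e+00,  2.88294286e-05,  2.79982085e+00]), 'wrist_force': array([ 0.24446419, -1.20101491,  0.07934889]), 'wrist_torque': array([-0.03311428,  0.00912971, -0.00111622]), 'gripper_width': 0.0856984096503022}
```

View pics/top0.png

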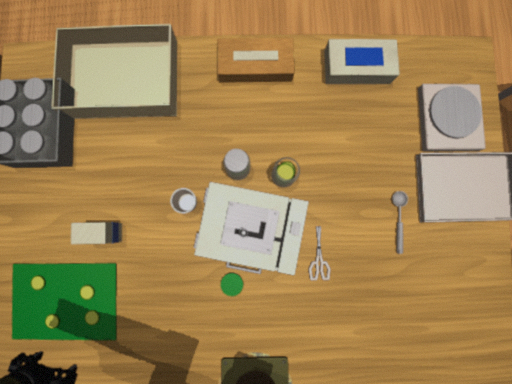

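View pics/side0.png

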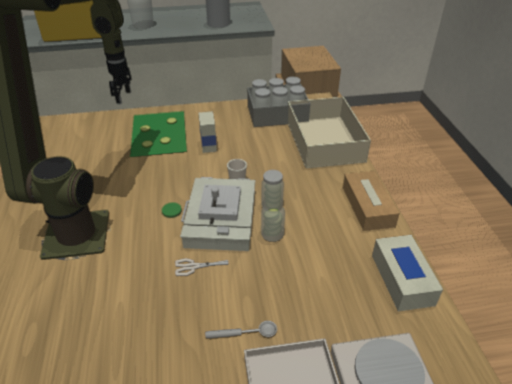

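The top view shows the box around (250,228) px with its slot near (248,230). The capped jar is at (237,163), the open jar at (285,172), the cup at (183,200), the lid at (232,284) and the scissors at (319,255). I'll enlarge both views next.

Run:
```python
import cv2
t=cv2.imread("pics/top0.png")[175:280,190:315]; s=cv2.imread("pics/side0.png")[170:252,175:265]
cv2.imwrite("pics/tc.png",cv2.resize(t,None,fx=6,fy=5.7,interpolation=cv2.INTER_CUBIC) if 0 else cv2.resize(t,None,fx=5.7,fy=5.7,interpolation=cv2.INTER_CUBIC))
cv2.imwrite("pics/sc.png",cv2.resize(s,None,fx=7,fy=7,interpolation=cv2.INTER_CUBIC))
```

```text
(no output)
```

View pics/tc.png

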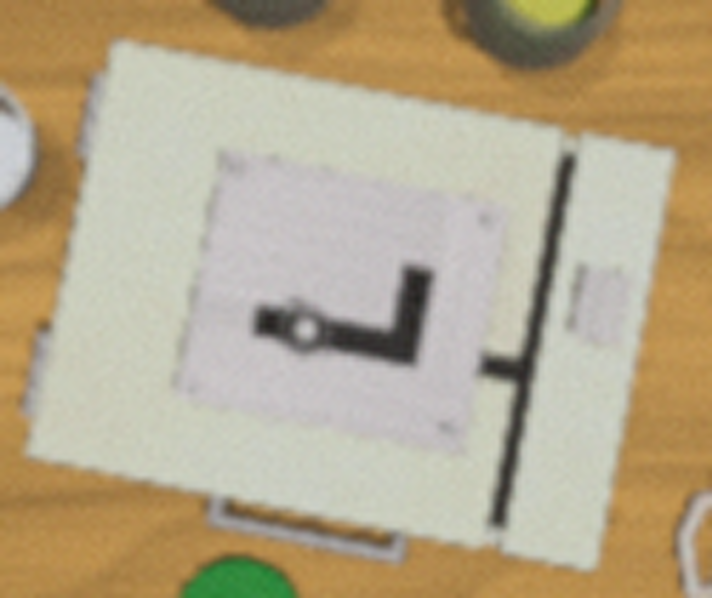

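View pics/sc.png

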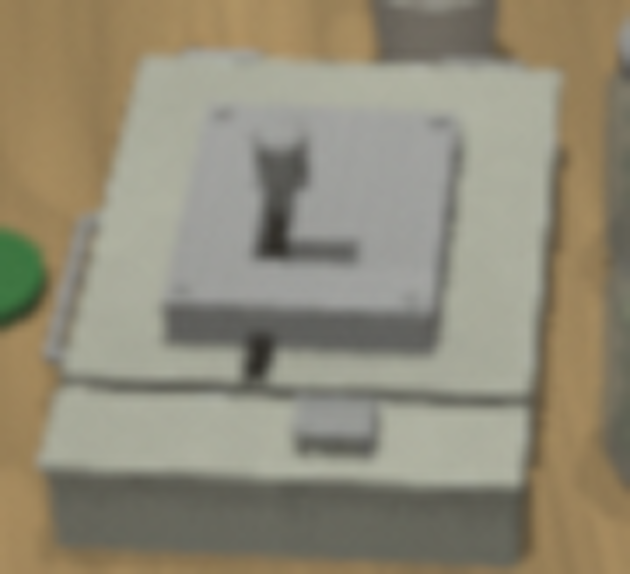

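The box, its slot and the knob are all clear in the crop. Lid corners are at (115,40), (675,150), (597,570) and (27,457). The knob is at (307,330), the slot start at about (255,320), the corner at (408,352) and the locked end at (418,268). I'll fit the box pose from these.

```bash
cat > h.py <<'E'
import numpy as np,cv2
from plant import arm
def ray(n,uv,z):
    c=arm.get_calibration(n);T=c["world_from_camera"]
    p=cv2.undistortPoints(np.float64(uv).reshape(-1,1,2),c["K"],c["distortion"]).reshape(-1,2)
    d=np.c_[p[:,0],-p[:,1],-np.ones(len(p))]@T[:3,:3].T
    o=T[:3,3];return (o+d*((z-o[2])/d[:,2])[:,None])[:,:2]
top=lambda a:(np.float64(a)+.5)/5.7-.5+[190,175]
side=lambda a:(np.float64(a)+.5)/7-.5+[175,170]
def fit(L,W):
    L=np.float64(L);a=L-L.mean(0);b=W-W.mean(0)
    th=np.arctan2((a[:,0]*b[:,1]-a[:,1]*b[:,0]).sum(),(a*b).sum())
    R=np.array([[np.cos(th),-np.sin(th)],[np.sin(th),np.cos(th)]])
    t=W.mean(0)-R@L.mean(0);return th,t,R,(W-(L@R.T+t))*1e3
E
python3 - <<'E'
from h import *
np.set_printoptions(precision=4,suppress=True)
W=ray("top",top([[115,40],[675,150],[597,570],[27,457]]),.06)
th,t,R,r=fit([[.113,.153],[.113,-.153],[-.113,-.153],[-.113,.153]],W);print("lid",th,t,r)
# case top corners
Wc=ray("top",top([[222,150],[507,203],[463,455],[178,393]]),.088)
th2,t2,R2,r=fit([[.065,.08],[.065,-.07],[-.065,-.07],[-.065,.08]],Wc);print("case",th2,t2,r)
Ws=ray("side",side([[213,107],[460,120],[438,325],[165,305]]),.088)
th3,t3,R3,r=fit([[-.065,.08],[.065,.08],[.065,-.07],[-.065,-.07]],Ws);print("case side",th3,t3,r)
S=ray("top",top([[408,352],[418,268],[255,320]]),.088)
k=ray("top",top([307,330]),.12);ks=ray("side",side([281,135]),.12)
ss=ray("side",side([[272,249],[355,253]]),.088)
for th_,t_,R_ in((th,t,R),(th2,t2,R2),(th3,t3,R3)):
    print("local corner,end,startedge",((S-t_)@R_)*1e3,"knob top",((k-t_)@R_)*1e3,"knob side",((ks-t_)@R_)*1e3,"side slot",((ss-t_)@R_)*1e3)
print("knob",k,ks)
# bystanders
c=lambda u,z:ray("top",u,z)
print("jarcap",c([237,157],.14),"open",c([286,166],.136),"cup",c([183,198],.08),"lid",c([232,284],.014))
E
```

```text
lid -0.2127384568609909 [0.5028 0.0007] [[-1.2593 -1.2465]
 [-0.4287  1.3522]
 [ 1.1078  0.9061]
 [ 0.5802 -1.0117]]
case -0.20652512217172458 [0.5035 0.0015] [[-0.8719  0.8084]
 [-0.0438  1.0833]
 [-1.2245 -0.1052]
 [ 2.1402 -1.7865]]
case side -0.2314780976350568 [0.5046 0.0005] [[ 0.3144  0.8238]
 [-2.548   0.174 ]
 [ 1.2874 -2.7255]
 [ 0.9462  1.7276]]
local corner,end,startedge [[-19.2487 -32.127 ]
 [ 23.9247 -28.9178]
 [-18.4094  47.9967]] knob top [[-17.7803  20.3602]] knob side [[-17.4917  23.9857]] side slot [[-17.8601 -24.2375]
 [ 22.7824 -24.9414]]
local corner,end,startedge [[-19.9278 -32.9869]
 [ 23.2646 -30.046 ]
 [-18.5907  47.13  ]] knob top [[-18.1334  19.4902]] knob side [[-17.8223  23.1138]] side slot [[-18.4903 -25.1062]
 [ 22.147  -26.0626]]
local corner,end,startedge [[-20.4262 -32.7087]
 [ 22.6794 -28.691 ]
 [-21.0885  47.4167]] knob top [[-19.9416  19.7969]] knob side [[-19.721   23.4272]] side slot [[-19.1857 -24.7945]
 [ 21.4628 -24.7367]]
knob [[0.4897 0.0243]] [[0.4908 0.0278]]
jarcap [[0.7032 0.039 ]] open [[ 0.6758 -0.0998]] cup [[0.5941 0.2029]] lid [[0.3305 0.0641]]
```

```bash
cat >> h.py <<'E'
TH=-.212;T0=np.array([.5033,.0009]);RB=np.array([[np.cos(TH),-np.sin(TH)],[np.sin(TH),np.cos(TH)]])
def loc():
    s=arm.read_state();p=s["tool_pos"];l=(p[:2]-T0)@RB*1e3;f=s["wrist_force"]
    print("t",round(s["clock"],2),"tcp box-local mm",l.round(1),"z",(p[2]*1e3).round(1),"yaw err",round(s["ee_rot"][2]-TH-np.pi,4),"rp",s["ee_rot"][:2].round(4),"F local",(f[:2]@RB).round(1),f[2].round(1),"w",s["gripper_width"].round(4),s["qpos"].round(2))
E
python3 -c "from h import *;loc()"
```

```text
Traceback (most recent call last):
  File "h.py", line 18, in loc
    print("t",round(s["clock"],2),"tcp box-local mm",l.round(1),"z",(p[2]*1e3).round(1),"yaw err",round(s["ee_rot"][2]-TH-np.pi,4),"rp",s["ee_rot"][:2].round(4),"F local",(f[:2]@RB).round(1),f[2].round(1),"w",s["gripper_width"].round(4),s["qpos"].round(2))
                                                                                                                                                                                                                 ^^^^^^^^^^^^^^^^^^^^^^^^
AttributeError: 'float' object has no attribute 'round'
```

```bash
sed -i 's/s\["gripper_width"\].round(4)/round(s["gripper_width"],4)/' h.py; python3 -c "from h import *;loc()"
```

```text
t 0.1 tcp box-local mm [-424.   413.2] z 230.6 yaw err -0.1298 rp [-3.1399  0.    ] F local [ 0.5 -1.1] 0.1 w 0.0857 [ 1.23  0.26 -0.14  1.17 -0.    1.57]
```

Emit:
arm_command --motion '[{"rz":-0.13},{"dx":-2.9,"dy":-2.5},{"dx":-2.9,"dy":-2.5},{"dx":-2.9,"dy":-2.5},{"dx":-2.9,"dy":-2.5},{"dx":-2.9,"dy":-2.5},{"dx":-2.9,"dy":-2.5},{"dx":-2.9,"dy":-2.5},{"dx":-2.9,"dy":-2.5},{"dx":-2.9,"dy":-2.5}]' --hand 0 --force 40

```text
schema error: expected keys dx, dy, dz, rx, ry, rz
```

```bash
python3 -c "from h import *;loc()"
```

```text
t 0.1 tcp box-local mm [-424.   413.2] z 230.6 yaw err -0.1298 rp [-3.1399  0.    ] F local [ 0.5 -1.1] 0.1 w 0.0857 [ 1.23  0.26 -0.14  1.17 -0.    1.57]
```

All keys are required in each row.

Emit:
arm_command --motion '[{"dx":0,"dy":0,"dz":0,"rx":0,"ry":0,"rz":-0.13},{"dx":-2.9,"dy":-2.5,"dz":0,"rx":0,"ry":0,"rz":0},{"dx":-2.9,"dy":-2.5,"dz":0,"rx":0,"ry":0,"rz":0},{"dx":-2.9,"dy":-2.5,"dz":0,"rx":0,"ry":0,"rz":0},{"dx":-2.9,"dy":-2.5,"dz":0,"rx":0,"ry":0,"rz":0},{"dx":-2.9,"dy":-2.5,"dz":0,"rx":0,"ry":0,"rz":0},{"dx":-2.9,"dy":-2.5,"dz":0,"rx":0,"ry":0,"rz":0},{"dx":-2.9,"dy":-2.5,"dz":0,"rx":0,"ry":0,"rz":0},{"dx":-2.9,"dy":-2.5,"dz":0,"rx":0,"ry":0,"rz":0},{"dx":-2.9,"dy":-2.5,"dz":0,"rx":0,"ry":0,"rz":0}]' --hand 0 --force 40

```text
clock: 1.35
tool_pos: [0.3842, 0.2186, 0.231]
ee_rot: [-3.141, -0.001, 2.93]
wrist_force: [-0.2, 0.5, -0.2]
gripper_width: 0.0
```

```bash
python3 -c "from h import *;loc()"
```

```text
t 1.35 tcp box-local mm [-162.2  187.7] z 231.0 yaw err 0.0002 rp [-3.1412e+00 -5.0000e-04] F local [-0.3  0.5] -0.2 w 0.0 [ 0.52  0.12 -0.32  1.13  0.    0.73]
```

Emit:
arm_command --motion '[{"dx":-2.9,"dy":-2.45,"dz":0,"rx":0,"ry":0,"rz":0},{"dx":-2.9,"dy":-2.45,"dz":0,"rx":0,"ry":0,"rz":0},{"dx":-2.9,"dy":-2.45,"dz":0,"rx":0,"ry":0,"rz":0},{"dx":-2.9,"dy":-2.45,"dz":0,"rx":0,"ry":0,"rz":0},{"dx":-2.9,"dy":-2.45,"dz":0,"rx":0,"ry":0,"rz":0},{"dx":0,"dy":0,"dz":3,"rx":0,"ry":0,"rz":0},{"dx":0,"dy":0,"dz":3,"rx":0,"ry":0,"rz":0},{"dx":0,"dy":0,"dz":3,"rx":0,"ry":0,"rz":0},{"dx":0,"dy":0,"dz":2,"rx":0,"ry":0,"rz":0},{"dx":0,"dy":0,"dz":0,"rx":0,"ry":0,"rz":0}]'

```text
clock: 2.6
tool_pos: [0.4979, 0.0692, 0.1195]
ee_rot: [-3.14, -0.004, 2.93]
wrist_force: [-0.2, 0.0, 0.6]
gripper_width: 0.0003
```

Run:
```python
from h import *
loc()
a=arm.get_image("side")[150:252,165:275];b=arm.get_image("top")[165:275,190:300]
a=cv2.resize(a,(400,371),interpolation=3);b=cv2.resize(b,(400,400),interpolation=3)[:371]
cv2.imwrite("pics/p1.png",np.hstack([a,b])[:,:,::-1])
```

```text
t 2.6 tcp box-local mm [-19.7  65.7] z 119.5 yaw err 0.0001 rp [-3.1399 -0.0045] F local [-0.2 -0. ] 0.6 w 0.0003 [ 0.14  0.3  -0.39  0.89 -0.    0.35]
```

View pics/p1.png

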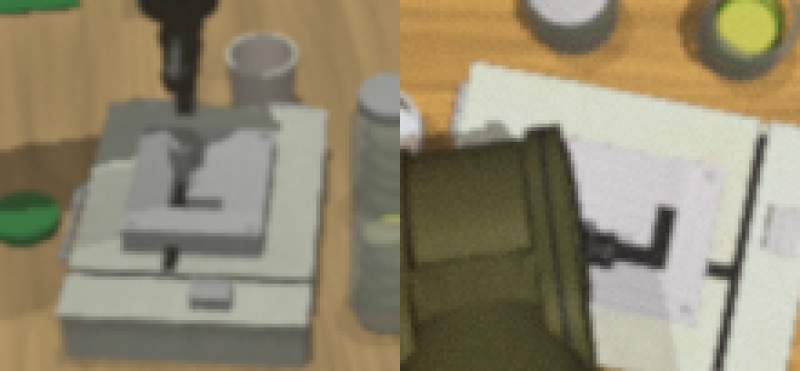

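In the side crop the shut fingertips at (185,105) stand behind the knob at (188,140), clear of it on the +y side. I'll lower to about 103 mm and begin the push.

Emit:
arm_command --motion '[{"dx":-0.2,"dy":0,"dz":0.8,"rx":0,"ry":0,"rz":0},{"dx":0,"dy":0,"dz":0.8,"rx":0,"ry":0,"rz":0},{"dx":0,"dy":0,"dz":0,"rx":0,"ry":0,"rz":0},{"dx":0,"dy":-0.5,"dz":0,"rx":0,"ry":0,"rz":0},{"dx":0,"dy":-0.5,"dz":0,"rx":0,"ry":0,"rz":0},{"dx":0,"dy":-0.5,"dz":0,"rx":0,"ry":0,"rz":0},{"dx":0,"dy":-0.5,"dz":0,"rx":0,"ry":0,"rz":0},{"dx":0,"dy":-0.5,"dz":0,"rx":0,"ry":0,"rz":0},{"dx":0,"dy":-0.5,"dz":0,"rx":0,"ry":0,"rz":0}]'

```text
clock: 3.82
tool_pos: [0.4956, 0.0398, 0.1054]
ee_rot: [3.141, 0.0, 2.93]
wrist_force: [0.8, 2.6, -0.0]
gripper_width: 0.0002
```

```bash
python3 -c "from h import *;loc()"
```

```text
t 3.83 tcp box-local mm [-15.7  36.4] z 105.4 yaw err 0.0004 rp [3.1407e+00 2.0000e-04] F local [0.3 2.8] -0.0 w 0.0002 [ 0.08  0.3  -0.43  0.84  0.    0.29]
```

Emit:
arm_command --motion '[{"dx":0.1,"dy":-0.5,"dz":0,"rx":0,"ry":0,"rz":0},{"dx":0,"dy":-0.5,"dz":0,"rx":0,"ry":0,"rz":0},{"dx":0,"dy":-0.5,"dz":0,"rx":0,"ry":0,"rz":0},{"dx":0,"dy":-0.5,"dz":0,"rx":0,"ry":0,"rz":0},{"dx":0,"dy":-0.5,"dz":0,"rx":0,"ry":0,"rz":0},{"dx":0,"dy":-0.4,"dz":0,"rx":0,"ry":0,"rz":0},{"dx":0,"dy":-0.3,"dz":0,"rx":0,"ry":0,"rz":0},{"dx":0,"dy":0,"dz":0,"rx":0,"ry":0,"rz":0}]'

```text
clock: 4.82
tool_pos: [0.4873, 0.0083, 0.1052]
ee_rot: [-3.141, -0.001, 2.929]
wrist_force: [1.5, 0.7, 0.3]
gripper_width: -0.0002
```

```bash
python3 -c "from h import *;loc()"
```

```text
t 4.83 tcp box-local mm [-17.2   3.9] z 105.2 yaw err -0.0002 rp [-3.141e+00 -7.000e-04] F local [1.3 1. ] 0.3 w -0.0002 [ 0.02  0.29 -0.45  0.83 -0.    0.23]
```

Emit:
arm_command --motion '[{"dx":0,"dy":-0.2,"dz":0,"rx":0,"ry":0,"rz":0},{"dx":0,"dy":-0.2,"dz":0,"rx":0,"ry":0,"rz":0},{"dx":0,"dy":-0.2,"dz":0,"rx":0,"ry":0,"rz":0},{"dx":0,"dy":0,"dz":0,"rx":0,"ry":0,"rz":0}]'

```text
clock: 5.32
tool_pos: [0.4862, 0.0027, 0.1052]
ee_rot: [-3.141, -0.001, 2.93]
wrist_force: [0.7, 1.5, 0.8]
gripper_width: 0.0001
```

```bash
python3 -c "from h import *;loc()"
```

```text
t 5.33 tcp box-local mm [-17.1  -1.9] z 105.2 yaw err -0.0 rp [-3.1412e+00 -6.0000e-04] F local [0.3 1.6] 0.8 w 0.0001 [ 0.01  0.29 -0.45  0.83 -0.    0.22]
```

Still low force, so the stop hasn't been reached. I'll carry on gently.

Emit:
arm_command --motion '[{"dx":0,"dy":-0.15,"dz":0,"rx":0,"ry":0,"rz":0},{"dx":0,"dy":-0.15,"dz":0,"rx":0,"ry":0,"rz":0},{"dx":0,"dy":0,"dz":0,"rx":0,"ry":0,"rz":0}]'

```text
clock: 5.7
tool_pos: [0.4858, 0.0005, 0.1053]
ee_rot: [3.14, -0.0, 2.93]
wrist_force: [1.0, 5.1, -0.4]
gripper_width: 0.0
```

```bash
python3 -c "from h import *;loc()"
```

```text
t 5.7 tcp box-local mm [-17.   -4.1] z 105.3 yaw err 0.0004 rp [ 3.1401e+00 -4.0000e-04] F local [-0.   5.2] -0.4 w 0.0 [ 0.    0.29 -0.45  0.83  0.    0.21]
```

Emit:
arm_command --motion '[{"dx":0,"dy":-0.15,"dz":0,"rx":0,"ry":0,"rz":0},{"dx":0,"dy":-0.15,"dz":0,"rx":0,"ry":0,"rz":0},{"dx":0,"dy":0,"dz":0,"rx":0,"ry":0,"rz":0}]'

```text
clock: 6.08
tool_pos: [0.4857, -0.0006, 0.1055]
ee_rot: [3.136, -0.0, 2.931]
wrist_force: [1.6, 9.8, 1.1]
gripper_width: -0.0003
```

```bash
python3 -c "from h import *;loc()"
```

```text
t 6.08 tcp box-local mm [-16.9  -5.2] z 105.5 yaw err 0.0014 rp [ 3.1359e+00 -3.0000e-04] F local [-0.5  9.9] 1.1 w -0.0003 [-0.01  0.29 -0.46  0.83  0.01  0.21]
```

The knob is at the hard stop: 3 mm commanded gave about 1 mm of travel, and the force is climbing to 10 N. Next I'll back off in +y and go round to its -x side.

Emit:
arm_command --motion '[{"dx":0,"dy":1.3,"dz":0,"rx":0,"ry":0,"rz":0},{"dx":0,"dy":1.4,"dz":0,"rx":0,"ry":0,"rz":0},{"dx":1.8,"dy":0,"dz":0,"rx":0,"ry":0,"rz":0},{"dx":1.8,"dy":0,"dz":0,"rx":0,"ry":0,"rz":0},{"dx":0,"dy":-1.6,"dz":0,"rx":0,"ry":0,"rz":0},{"dx":0,"dy":-1.6,"dz":0,"rx":0,"ry":0,"rz":0},{"dx":0,"dy":-1.6,"dz":0,"rx":0,"ry":0,"rz":0},{"dx":0,"dy":0,"dz":0,"rx":0,"ry":0,"rz":0},{"dx":0,"dy":0,"dz":0,"rx":0,"ry":0,"rz":0}]'

```text
clock: 7.2
tool_pos: [0.446, -0.0163, 0.1053]
ee_rot: [3.141, 0.0, 2.929]
wrist_force: [0.4, 0.6, -0.1]
gripper_width: -0.0002
```

Run:
```python
from h import *
loc()
a=arm.get_image("side")[150:252,165:275];b=arm.get_image("top")[165:275,190:300]
a=cv2.resize(a,(400,371),interpolation=3);b=cv2.resize(b,(400,400),interpolation=3)[:371]
cv2.imwrite("pics/p2.png",np.hstack([a,b])[:,:,::-1])
```

```text
t 7.2 tcp box-local mm [-52.4 -28.9] z 105.3 yaw err -0.0008 rp [3.1413e+00 2.0000e-04] F local [0.3 0.7] -0.1 w -0.0002 [-0.04  0.22 -0.54  0.8   0.    0.18]
```

View pics/p2.png

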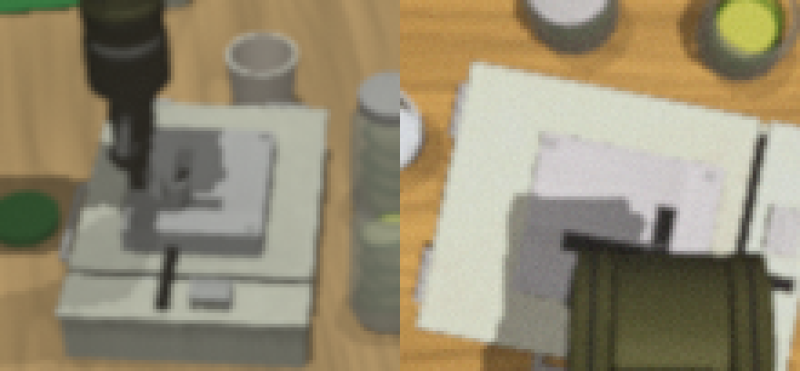

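In the side crop the knob stands at the slot corner (178,190), the bolt reaches the keeper, and the fingertips are at (140,185) on its -x side. I'll push along +x.

Emit:
arm_command --motion '[{"dx":-0.4,"dy":0,"dz":0,"rx":0,"ry":0,"rz":0},{"dx":-0.4,"dy":0,"dz":0,"rx":0,"ry":0,"rz":0},{"dx":-0.4,"dy":0,"dz":0,"rx":0,"ry":0,"rz":0},{"dx":-0.4,"dy":0,"dz":0,"rx":0,"ry":0,"rz":0},{"dx":-0.4,"dy":0,"dz":0,"rx":0,"ry":0,"rz":0},{"dx":0,"dy":0,"dz":0,"rx":0,"ry":0,"rz":0}]'

```text
clock: 8.05
tool_pos: [0.4656, -0.0202, 0.1052]
ee_rot: [3.141, 0.0, 2.93]
wrist_force: [-0.6, 0.7, 0.2]
gripper_width: 0.0002
```

```bash
python3 -c "from h import *;loc()"
```

```text
t 8.05 tcp box-local mm [-32.4 -28.6] z 105.2 yaw err 0.0002 rp [3.1415e+00 3.0000e-04] F local [-0.7  0.5] 0.2 w 0.0002 [-0.04  0.26 -0.5   0.82  0.    0.17]
```

Emit:
arm_command --motion '[{"dx":-0.4,"dy":0,"dz":0,"rx":0,"ry":0,"rz":0},{"dx":-0.4,"dy":0,"dz":0,"rx":0,"ry":0,"rz":0},{"dx":-0.4,"dy":0,"dz":0,"rx":0,"ry":0,"rz":0},{"dx":-0.4,"dy":0,"dz":0,"rx":0,"ry":0,"rz":0},{"dx":-0.4,"dy":0,"dz":0,"rx":0,"ry":0,"rz":0},{"dx":-0.2,"dy":0,"dz":0,"rx":0,"ry":0,"rz":0},{"dx":-0.2,"dy":0,"dz":0,"rx":0,"ry":0,"rz":0}]'

```text
clock: 8.93
tool_pos: [0.4887, -0.0253, 0.1052]
ee_rot: [-3.142, -0.0, 2.93]
wrist_force: [-2.4, 1.3, -1.0]
gripper_width: -0.0003
```

```bash
python3 -c "from h import *;loc()"
```

```text
t 8.93 tcp box-local mm [ -8.8 -28.7] z 105.2 yaw err 0.0002 rp [-3.1415e+00 -3.0000e-04] F local [-2.6  0.7] -1.0 w -0.0003 [-0.05  0.29 -0.45  0.83 -0.    0.16]
```

Emit:
arm_command --motion '[{"dx":-0.2,"dy":0,"dz":0,"rx":0,"ry":0,"rz":0},{"dx":-0.2,"dy":0,"dz":0,"rx":0,"ry":0,"rz":0},{"dx":-0.1,"dy":0,"dz":0,"rx":0,"ry":0,"rz":0},{"dx":0,"dy":0,"dz":0,"rx":0,"ry":0,"rz":0}]'

```text
clock: 9.43
tool_pos: [0.4905, -0.0257, 0.1049]
ee_rot: [3.142, -0.006, 2.93]
wrist_force: [-7.4, 1.7, 3.1]
gripper_width: 0.0
```

```bash
python3 -c "from h import *;loc()"
```

```text
t 9.43 tcp box-local mm [ -6.9 -28.7] z 104.9 yaw err 0.0004 rp [ 3.1416 -0.0056] F local [-7.6  0.1] 3.1 w 0.0 [-0.05  0.3  -0.44  0.84  0.    0.16]
```

The hand stopped at -6.9 mm, where I predicted about -6.5, and the force is up to 7.6 N. I'll give it one more small press to be sure, then back straight off and lift.

Emit:
arm_command --motion '[{"dx":-0.2,"dy":0,"dz":0,"rx":0,"ry":0,"rz":0},{"dx":0,"dy":0,"dz":0,"rx":0,"ry":0,"rz":0}]'

```text
clock: 9.68
tool_pos: [0.491, -0.0259, 0.1048]
ee_rot: [3.142, -0.008, 2.93]
wrist_force: [-11.0, 4.2, 6.0]
gripper_width: 0.0001
```

```bash
python3 -c "from h import *;loc()"
```

```text
t 9.68 tcp box-local mm [ -6.4 -28.8] z 104.8 yaw err 0.0006 rp [ 3.1416 -0.0083] F local [-11.6   1.8] 6.0 w 0.0001 [-0.05  0.3  -0.43  0.84  0.    0.16]
```

Emit:
arm_command --motion '[{"dx":1.5,"dy":0,"dz":0,"rx":0,"ry":0,"rz":0},{"dx":2,"dy":0,"dz":0,"rx":0,"ry":0,"rz":0},{"dx":2,"dy":0,"dz":-2,"rx":0,"ry":0,"rz":0},{"dx":3,"dy":0,"dz":-3,"rx":0,"ry":0,"rz":0},{"dx":3,"dy":0,"dz":-3,"rx":0,"ry":0,"rz":0},{"dx":3,"dy":0,"dz":-3,"rx":0,"ry":0,"rz":0},{"dx":3,"dy":0,"dz":-3,"rx":0,"ry":0,"rz":0},{"dx":2,"dy":0,"dz":-1,"rx":0,"ry":0,"rz":0},{"dx":0,"dy":0,"dz":0,"rx":0,"ry":0,"rz":0},{"dx":0,"dy":0,"dz":0,"rx":0,"ry":0,"rz":0}]'

```text
clock: 10.92
tool_pos: [0.306, 0.0141, 0.2552]
ee_rot: [3.141, 0.002, 2.93]
wrist_force: [-0.1, -0.2, -0.0]
gripper_width: 0.0
```

Run:
```python
from h import *
loc()
a=arm.get_image("side");b=arm.get_image("top")
cv2.imwrite("pics/top9.png",b[:,:,::-1])
a=cv2.resize(a[150:252,165:275],(400,371),interpolation=3);b=cv2.resize(b[165:275,190:300],(400,400),interpolation=3)
cv2.imwrite("pics/p3.png",np.hstack([np.vstack([a,a[:29]]),b])[:,:,::-1])
```

```text
t 10.93 tcp box-local mm [-195.6  -28.6] z 255.2 yaw err 0.0001 rp [3.1414e+00 2.0000e-03] F local [-0.1 -0.3] -0.0 w 0.0 [ 0.05 -0.13 -0.51  1.2  -0.    0.26]
```

View pics/p3.png

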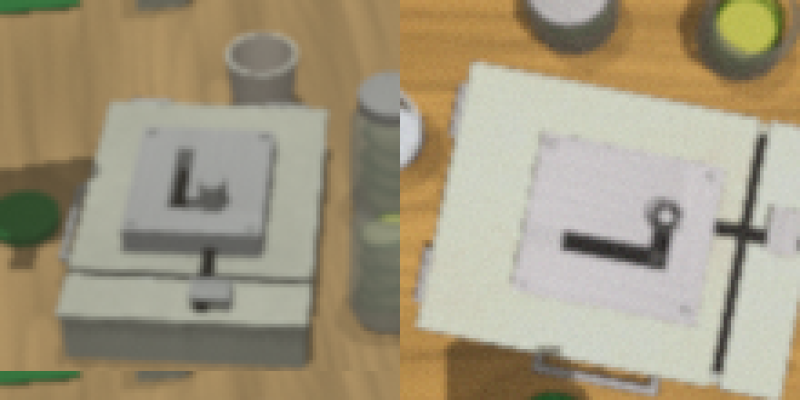

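The knob now covers the slot's locked end, at (663,214) in the right crop, and the bolt sits in the keeper. The jars, cup and lid look unmoved. I'll measure the knob and hand in.

Run:
```python
from h import *
u=np.array([263.5,214.5])/(400/110)-.5+[190,165]
print("knob local mm",((ray("top",u,.12)-T0)@RB*1e3).round(1))
d=cv2.absdiff(cv2.imread("pics/top0.png"),cv2.imread("pics/top9.png")).max(2)
for n,(x,y) in dict(cap=(237,160),open=(285,170),cup=(183,200),sc=(319,255),spoon=(399,225),carton=(95,232)).items(): print(n,int((d[y-18:y+18,x-12:x+12]>50).sum()))
arm.job_done()
```

```text
knob local mm [[ 16.9 -26.6]]
cap 0
open 0
cup 0
sc 0
spoon 0
carton 0
the job is handed in; nothing more can be done
```

The sharps box is locked: the knob is at the end of the short leg and was left there. I pushed it with the shut fingers only, never gripping or lifting it. I handed in at about 11 s, with the arm clear of everything.

- **Long leg:** I pushed along the box's -y until the knob hit the corner stop, where the force rose to about 10 N.
- **Short leg:** I went round to the knob's -x side and pushed along +x until it hit the end stop, at about 12 N. The hand stopped within 1 mm of where I had predicted.
- **Final picture:** The knob covers the slot's locked end and the bolt sits in the keeper. The knob measured (16.9, -26.6) mm in the box frame, against about (17.5, -30) mm that I estimated for the slot end. The 3 mm gap in y is about the size of my other image errors. The corner stop and the slot walls hold the knob there.
- **Other objects:** Comparing the top view before and after showed no change at the jars, cup, carton, scissors or spoon. I checked the green lid only by eye; it looked unmoved, and the arm went nowhere near it at low height.

No check failed. The knob started about 20 mm along the long leg rather than at slot_start.

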